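Wind the portioning stand back to its stop

ROBOT

A 6-joint arm with a two-finger parallel gripper is mounted at the origin on the work surface. World frame = base frame: x ahead of the robot, y to its left, z up, the work surface at z = 0. Lengths are in m, angles in rad, forces in N, time in s.
With the tool pointing down it reaches from about 0.425 to 0.95 m from the base axis. Payload 3.5 kg.
Tool frame: the origin (TCP) lies at the very end of the fingers, on their centre line; the grasp point (between the pads) lies 19 mm behind it; z points along the fingers, y is the direction in which the jaws open and shut (so a half turn about z gives the same grasp; the last joint's range is limited). The gripper opens to 85 mm and grips with 20 to 120 N. Pads are 22 mm wide; open, the fingers measure 114 mm over their backs; the gripper's body (76 mm by 85 mm) begins 54 mm behind the grasp point. The pads swing forward as they close: fully open they stand 13 mm farther back than shut.
Start: joints at [-1.327, 0.286, 1.577, -0, 1.279, -0.15], TCP at [0.259, -0.623, 0.231] pointing down, gripper open.
Joint ranges: [-2.77, 2.77], [-0.9, 2.22], [0.21, 2.48], [-1.53, 4.67], [0.24, 2.81], [-2.84, 2.84]. Speed limits (rad/s): [2.79, 2.79, 3.14, 3.14, 3.14, 3.14].

INTERFACE

Orientations are given as a unit quaternion [x, y, z, w].
In Python, from plant import get_state, read_camera, sign_off gives the robot as it stands.
- The arm moves only by the tool step_arm, never from a script. Its argument "targets" is a list that holds one entry, the list of rows, each a list of 5 numbers: the opening, from 0 (shut) to 1 (fully open), then the shift along the tool's x, y, z each as a share of 4 cm, from -1 to 1, then the turn about the tool's z as a share of 5 degrees, from -1 to 1. A call has 1 to 10 rows; each row shifts and turns the commanded pose from where the row before left it, along the tool's axes as they then stand; what a row does not reach is not made up. A row lasts 1/12 s, in which the tool goes at most 41.7 mm and 7.16 degrees, less where a joint would pass 70% of its speed; a pose out of reach is approached as far as the arm can. A call with a number of a shift or a turn outside -1 to 1 is refused whole. A call with a gripper value outside its range is refused whole. The fingers move at their own pace and stop on an object; "squeeze" is the grip in N (left out, the last holds). Time passes only in rows, so rows that do not move let the fingers close. It gives the time, the measured TCP pose, the force and the opening at its end, in the units of the state.
- get_state(): the state, without advancing time (a new reading comes with each control period).
- read_camera(name): name is "side" or "top" or "wrist"; returns a dict with "pixels" (480x640x3 uint8, red, green, blue), "range_z" (480x640 float32, m along the optical axis (not along the pixel's ray), 0 where there is no reading), "mtx" (3x3 intrinsics, pixels), "rvec" (rotation vector, rad) and "tvec" (3), from world to camera coordinates, as OpenCV has them. Camera axes: x right, y down, z forward; pixel columns grow to the right and rows downward; lengths in m; the calibration is good to about 2 mm. A picture is of the moment at which its call begins.
- sign_off(): hands the job in, once; it reports no verdict.
The state is a dict: "time": time; "qpos": joint angles; "dq": joint speeds; "joint_efforts": joint torques, N m; "eef_pos": TCP position; "tcp_rot": TCP orientation; "contact_force": force on the tool from outside, world axes, zero at the start; "wrist_torque": the same for the moment, N m; "opening": opening from 0.0 (shut) to 1.0 (fully open).
Only numpy, scipy, OpenCV 4.12 (cv2) and the standard library are available. Lean on these libraries where they do the work, as an engineer would, in place of code of your own. Each camera call takes 0.05 s, during which the arm holds its last target.

TASK

Zero the ratchet portioning stand for the next tart: tip the pawl lever outward until the pawl lies back clear of the teeth, turn the plate backward (counterclockwise) by its handle until the handle arm is pressed snugly against the rubber stop, then tip the pawl down onto the teeth again with the arm still at the stop. Work gently and by feel: never force the plate against the pawl or the stop (not over about 25 N), and leave the other things on the bench alone.

Things in the scene. Friction and masses are not known exactly. Their poses are not given: they have to be found in the camera images.
- stand: Fixed base of the stand, a dark steel disc 290 mm across, 12 mm thick, with a tongue under the pawl. Origin on the bench at the upright turning axis. Angles in these notes are counterclockwise seen from above, from the stand's own x axis. The pawl sits at 90 degrees (+y side).
- plate_top (a point): Centre of the steel plate (160 mm across), on the turning axis, 45 mm above the bench. The plate turns with the handle and stays where it is left. A ring of 16 ratchet teeth runs around it, radius 85 to 105 mm, tops 45 mm up: clockwise the pawl clicks over them; counterclockwise (backward) the pawl blocks.
- handle_knob (a point): Upright round black knob at the end of the handle arm, 22 mm diameter, 54 to 100 mm above the bench; this point is half-way up (77 mm), 128 mm from the turning axis. The arm below is 18 mm wide, 46 to 54 mm up. About 4 N at the knob turns it. It starts 35 to 135 degrees clockwise of the stop.
- stop_zone (a point): Point on the stand at 39 degrees, 124 mm from the axis, 50 mm up: in this stretch of rim stands the stop, a steel block with a rubber pad (radius 111 to 137 mm, top 64 mm up). It gets shifted: the arm meets it with the knob anywhere from 24 to 54 degrees. Not measured; feel for it. The pad gives 1 to 2 mm. Some 10 N on the knob, kept for a second, sets the arm snug.
- pawl_pin (a point): Middle of the pawl's cross pin, which lies along the stand's x axis, 145 mm from the turning axis and 58 mm up, between two cheeks (40 mm over both) reaching 68 mm up.
- pawl_ball (a point): Centre of the black ball, 26 mm diameter, at the end of the pawl lever (10 mm rod), 60 mm from the cross pin. Pawl down: the lever leans 0.50 rad from upright towards the turning axis, ball 116 mm from the axis, 111 mm up (on a tooth up to 10 mm farther out). Lying back: it leans outward 0.55 rad, ball 176 mm from the axis, 109 mm up.
- pawl (a joint): Pawl angle, rad: 0 with its foot at the bottom between teeth, up to 0.2 on a tooth, above 0.3 clear of the teeth, 1.05 lying fully back. It swings loosely and falls by its weight either way: back onto the teeth below about 0.5, over to 1.05 above about 0.65. About 1 to 2 N at the ball moves it.

How it is judged:
By the outcome, as a careful person would: the job done as asked, in the order asked, and still so for the second after the job is handed in, with the robot touching nothing.
It also fails if it takes over 64 s, if anything falls off the work surface, if the arm or the gripper's body presses on something with over 40 N, if the wrist force passes 120 N, or if a joint passes its speed limit or range.

## Working session

There is one attempt and no reset: what is moved stays moved. The work goes in short steps, Python scripts to look and compute and a tool call to move; the robot and the scene stay as the last step left them, time stands still between calls to the robot, and variables do not carry over. Pictures are saved under pics/ and viewed, and the job is handed in when it is done.

Besides the shell and the picture viewer there is one more tool, called after "Request:" by a JSON object that holds its "method" and its "body", one argument or row to a line. step_arm: Moves the arm, as the interface text tells. Shift numbers are shares of 4 cm and turn numbers shares of 5 degrees, none past 1 either way. Its arguments: {"type":"object","properties":{"targets":{"type":"array"},"squeeze":{"type":"number"}},"required":["targets"]}

```bash
ls; mkdir -p pics
python3 - <<'E'
from plant import get_state, read_camera
import cv2
s=get_state()
for k,v in s.items(): print(k,v)
for n in ["top","side"]:
    c=read_camera(n); cv2.imwrite(f"pics/{n}0.png",c["pixels"][:,:,::-1]); 
    print(n,c["mtx"],c["rvec"],c["tvec"])
E
```

```text
pics
time 0.0
qpos [-1.32699839e+00  2.87225290e-01  1.57818603e+00 -2.08884968e-05
  1.27860353e+00 -1.50009900e-01]
dq [-0.00016086  0.00079228 -0.00077049  0.00144053  0.00115178 -0.00060525]
joint_efforts [-2.63592110e-04 -4.05983520e+01 -2.92623192e+01 -1.09725784e-04
  5.83546178e-03  8.93445275e-06]
eef_pos [ 0.25885723 -0.62267431  0.22990254]
tcp_rot [ 9.80675666e-01  1.95636837e-01 -6.67594603e-05 -1.20930004e-03]
contact_force [-0.82052833  0.64733457  0.15078156]
wrist_torque [ 0.04002107  0.03614423 -0.04136513]
opening 0.9996042922300183
top [[616.55092565   0.         318.79903206]
 [  0.         616.55092565 233.65950262]
 [  0.           0.           1.        ]] [ 2.20451205 -2.15394617  0.08817023] [0.06421851 0.623754   0.78407974]
side [[614.66036412   0.         318.04910492]
 [  0.         614.66036412 236.78823699]
 [  0.           0.           1.        ]] [ 2.33948256 -0.23399934  0.11211263] [-0.60096614  0.2129093   0.59311771]
```

View pics/top0.png

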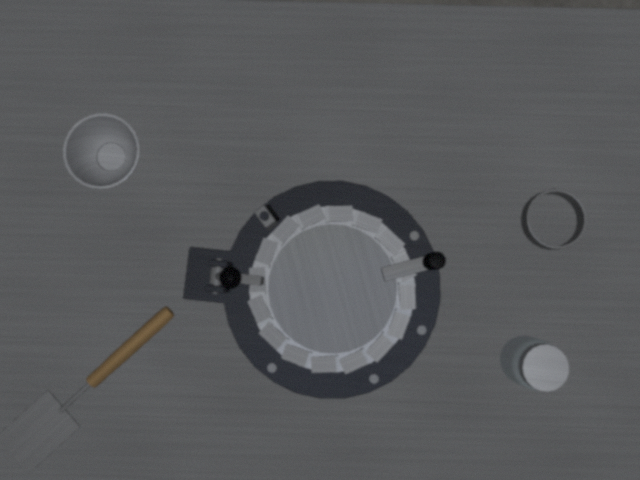

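View pics/side0.png

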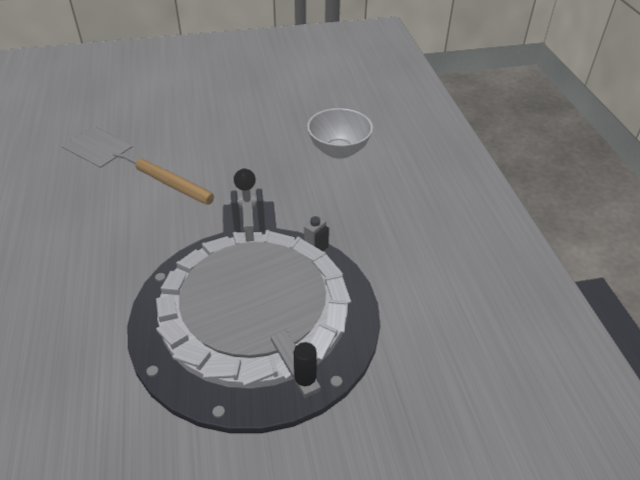

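```bash
cat > h.py <<'E'
import numpy as np, cv2
from plant import get_state, read_camera
def cam(n):
    c=read_camera(n); c["R"]=cv2.Rodrigues(c["rvec"])[0]; c["t"]=np.array(c["tvec"]).reshape(3); c["C"]=-c["R"].T@c["t"]; return c
def ray(c,u,v):
    d=c["R"].T@np.linalg.inv(c["mtx"])@np.array([u,v,1.]); return c["C"],d
def onz(c,u,v,z):
    C,d=ray(c,u,v); return C+d*(z-C[2])/d[2]
def tri(c1,p1,c2,p2):
    C1,d1=ray(c1,*p1);C2,d2=ray(c2,*p2)
    A=np.stack([d1,-d2],1); s=np.linalg.lstsq(A,C2-C1,rcond=None)[0]
    a=C1+s[0]*d1;b=C2+s[1]*d2; return (a+b)/2,np.linalg.norm(a-b)
def pt(c,u,v):
    z=c["range_z"][int(v),int(u)]; C,d=ray(c,u,v); return C+d*z
E
python3 - <<'E'
from h import *
np.set_printoptions(precision=4,suppress=True)
t=cam("top"); s=cam("side")
print(t["C"],s["C"])
g=cv2.cvtColor(t["pixels"],cv2.COLOR_RGB2GRAY)
# plate/teeth: bright; base: dark
import itertools
def blobs(g,th,amin):
    m=(g<th).astype(np.uint8); n,l,st,ce=cv2.connectedComponentsWithStats(m)
    return [(st[i],ce[i]) for i in range(1,n) if st[i][4]>amin]
for b in blobs(g,18,60): print("top",b)
gs=cv2.cvtColor(s["pixels"],cv2.COLOR_RGB2GRAY)
for b in blobs(gs,30,60): print("side",b)
m=((g<60)).astype(np.uint8)
cs,_=cv2.findContours(m,cv2.RETR_EXTERNAL,cv2.CHAIN_APPROX_NONE)
for c in cs:
    if cv2.contourArea(c)>5000:
        print(cv2.contourArea(c),cv2.boundingRect(c))
        P=np.array([onz(t,*p[0],0.012)[:2] for p in c])
        ctr=np.median(P,0)
        for k in range(30):
            r=np.linalg.norm(P-ctr,axis=1); q=P[abs(r-np.median(r))<0.006]
            A=np.c_[2*q,np.ones(len(q))]; x=np.linalg.lstsq(A,(q**2).sum(1),rcond=None)[0]; ctr=x[:2]
        print("centre",ctr,"r",np.sqrt(x[2]+ctr@ctr),len(q),len(P))
for n,u,v in [("ball",230,278),("knob",434,260),("stop",265,215),("plate",330,288)]:
    print(n,pt(t,u,v))
print("ball side",pt(s,245,180),"tri",tri(t,(230,278),s,(245,180)))
E
```

```text
[0.5561 0.0773 0.8323] [ 0.5275 -0.388   0.574 ]
top (array([424, 253,  19,  16, 111], dtype=int32), array([430.    , 259.6667]))
top (array([221, 264,  19,  25, 313], dtype=int32), array([229.7508, 277.1022]))
38433.5 (184, 181, 262, 217)
centre [0.5518 0.0603] r 0.14279739793679228 557 731
ball [0.5607 0.1789 0.1252]
knob [ 0.5878 -0.0588  0.1009]
stop [0.6406 0.1464 0.0661]
plate [0.5515 0.0627 0.0418]
ball side [0.5612 0.1709 0.1199] tri (array([0.5613, 0.1807, 0.112 ]), np.float64(0.0010198423709558897))
```

```bash
cat >> h.py <<'E'
def cloud(c):
    v,u=np.mgrid[0:480,0:640]; z=c["range_z"]
    P=np.stack([(u-c["mtx"][0,2])/c["mtx"][0,0]*z,(v-c["mtx"][1,2])/c["mtx"][1,1]*z,z],-1)
    W=(P-c["t"])@c["R"]; W[z==0]=np.nan; return W
def circ(q):
    A=np.c_[2*q,np.ones(len(q))]; x=np.linalg.lstsq(A,(q**2).sum(1),rcond=None)[0]; return x[:2],np.sqrt(x[2]+x[:2]@x[:2])
def rel(tgt):
    "delta from current TCP in tool axes, units of 4cm"
    from scipy.spatial.transform import Rotation as Ro
    s=get_state(); R=Ro.from_quat(s["tcp_rot"]).as_matrix()
    yaw=np.degrees(np.arctan2(R[1,0],R[0,0]))
    return R.T@(np.array(tgt)-s["eef_pos"])/0.04, yaw, s
E
python3 - <<'E'
from h import *
np.set_printoptions(precision=4,suppress=True)
t=cam("top"); W=cloud(t); g=cv2.cvtColor(t["pixels"],cv2.COLOR_RGB2GRAY)
m=(g>95)&(np.hypot(W[...,0]-.552,W[...,1]-.061)<.125); m=m.astype(np.uint8)
m=cv2.morphologyEx(m,cv2.MORPH_OPEN,np.ones((3,3)))
c=max(cv2.findContours(m,cv2.RETR_EXTERNAL,cv2.CHAIN_APPROX_NONE)[0],key=cv2.contourArea)
h=cv2.convexHull(c); P=np.array([onz(t,*p[0],.043)[:2] for p in h]); ct,r=circ(P)
q=P[abs(np.linalg.norm(P-ct,axis=1)-r)<.004]; print("ring",circ(q),len(P),len(q))
for n,lo,hi,x,y,R in [("knob",.092,.106,.588,-.06,.03),("ball",.1,.14,.561,.18,.03),("stop",.058,.072,.64,.146,.025),("cheeks/pin",.055,.075,.563,.205,.04)]:
    k=(W[...,2]>lo)&(W[...,2]<hi)&(np.hypot(W[...,0]-x,W[...,1]-y)<R)
    q=W[k]; print(n,len(q),q.mean(0),q.min(0),q.max(0))
E
```

```text
ring (array([0.5519, 0.06  ]), np.float64(0.10778859909214314)) 26 20
knob 270 [ 0.588  -0.0612  0.0999] [ 0.5783 -0.0728  0.092 ] [ 0.5988 -0.0512  0.1036]
ball 393 [0.5617 0.1798 0.1218] [0.5492 0.1684 0.1112] [0.5748 0.193  0.1289]
stop 175 [0.64   0.148  0.0614] [0.6286 0.1354 0.058 ] [0.6538 0.1611 0.0684]
cheeks/pin 525 [0.5636 0.2002 0.0666] [0.5421 0.1651 0.0556] [0.5858 0.2178 0.0749]
```

Request:
{"method": "step_arm", "body": {
  "targets": [
    [[0,0.7,-0.72,0,0],[0,0.7,-0.72,0,0],[0,0.7,-0.72,0,0],[0,0.7,-0.72,0,0],[0,0.7,-0.72,0,0],[0,0.7,-0.72,0,0],[0,0.7,-0.72,0,0],[0,0.7,-0.72,0,0],[0,0.7,-0.72,0,0],[0,0.7,-0.72,0,0]]
  ],
  "squeeze": 30
}}

```text
time: 1.08
eef_pos: [0.4073, -0.248, 0.2315]
tcp_rot: [0.981, 0.195, 0.0, 0.0]
contact_force: [1.7, -0.3, 0.1]
opening: 0.001
```

Request:
{"method": "step_arm", "body": {
  "targets": [
    [[0,0.7,-0.72,0,0],[0,0.7,-0.72,0,0],[0,0.7,-0.72,0,0],[0,0.7,-0.72,0,0],[0,0.7,-0.72,0,0],[0,0.7,-0.72,0,0],[0,0.7,-0.72,0,0],[0,0.7,-0.72,0,0],[0,0.7,-0.72,0,0],[0,0.7,-0.72,0,0]]
  ]
}}

```text
time: 1.92
eef_pos: [0.5555, 0.1256, 0.2314]
tcp_rot: [0.981, 0.196, 0.0, 0.0]
contact_force: [-0.3, -0.7, -0.5]
opening: -0.003
```

Request:
{"method": "step_arm", "body": {
  "targets": [
    [[0,0,0,0.2,-1],[0,0,0,0.2,-1],[0,0,0,0.2,-1],[0,0,0,0.2,-1],[0,0,0,0.2,-1],[0,0,0,0.2,-1],[0,0,0,0.2,-1],[0,0,0,0.2,-1],[0,0,0,0,-1],[0,0,0,0,-1]]
  ]
}}

```text
time: 2.75
eef_pos: [0.5545, 0.1234, 0.1663]
tcp_rot: [0.805, 0.594, -0.001, -0.001]
contact_force: [0.3, -0.1, 0.3]
opening: -0.001
```

Request:
{"method": "step_arm", "body": {
  "targets": [
    [[0,0,0,0,-1],[0,0,0,0,-1],[0,0,0,0,-0.6],[0,0,0,0,0]]
  ]
}}

```text
time: 3.08
eef_pos: [0.5551, 0.1235, 0.1672]
tcp_rot: [0.734, 0.68, -0.0, -0.0]
contact_force: [0.3, 0.6, -0.9]
opening: 0.005
```

Run:
```python
from h import *
u=np.array([np.cos(np.radians(85.4)),np.sin(np.radians(85.4))])
p=np.array([.552,.060])+.075*u
d,y,s=rel([*p,.102]); print(d,y,s["eef_pos"],s["contact_force"],s["time"],s["qpos"])
```

```text
[0.28701661 0.05237545 1.63083407] 85.61189708789792 [0.55505927 0.12347305 0.16723413] [ 0.30663137  0.60029458 -0.90200739] 3.0833 [ 4.05025503e-02  1.15682760e-01  1.89770120e+00 -1.49890501e-05
  1.12838770e+00  1.17095815e-01]
```

Request:
{"method": "step_arm", "body": {
  "targets": [
    [[0,0,0.05,0.6,0],[0,0,0,0.6,0],[0,0,0,0.43,0],[0,0.2,0,0,0],[0,0.2,0,0,0],[0,0.1,0,0,0],[0,0,0,0,0]]
  ]
}}

```text
time: 3.67
eef_pos: [0.56, 0.1446, 0.1041]
tcp_rot: [0.734, 0.68, 0.001, 0.001]
contact_force: [0.5, -0.6, 0.6]
opening: 0.003
```

Run:
```python
from h import *
s=get_state(); print(s["eef_pos"],s["contact_force"])
c=cam("side"); cv2.imwrite("pics/s1.png",c["pixels"][:,:,::-1])
```

```text
[0.56000995 0.14458269 0.10408359] [ 0.4793681 -0.6108622  0.5705097]
```

View pics/s1.png

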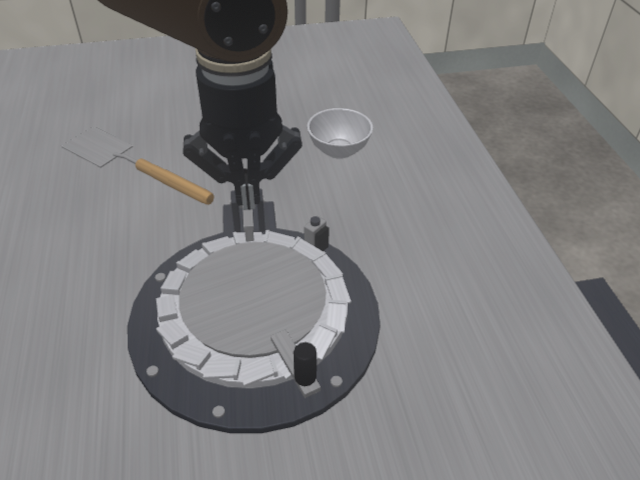

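Request:
{"method": "step_arm", "body": {
  "targets": [
    [[0,0.1,0,0,0],[0,0.1,0,0,0],[0,0.1,0,0,0],[0,0.12,0,0,0],[0,0.12,0,0,0],[0,0.12,0,0,0],[0,0.12,0,0,0],[0,0.12,0,0,0],[0,0.12,0,0,0],[0,0.12,0,0,0]]
  ]
}}

```text
time: 4.55
eef_pos: [0.5622, 0.1893, 0.102]
tcp_rot: [0.734, 0.679, -0.0, -0.0]
contact_force: [0.8, -0.1, -0.7]
opening: -0.002
```

Request:
{"method": "step_arm", "body": {
  "targets": [
    [[0,0.12,0,0,0],[0,0.12,0,0,0],[0,0.12,0,0,0],[0,0,0,0,0],[0,0,0,0,0]]
  ]
}}

```text
time: 4.97
eef_pos: [0.5633, 0.2034, 0.1021]
tcp_rot: [0.734, 0.679, -0.0, 0.0]
contact_force: [0.5, -0.2, 0.5]
opening: 0.003
```

Run:
```python
from h import *
s=get_state(); print(s["eef_pos"],s["contact_force"])
c=cam("side"); cv2.imwrite("pics/s2.png",c["pixels"][:,:,::-1])
```

```text
[0.56329002 0.20335477 0.10207531] [ 0.49292993 -0.20422094  0.47195869]
```

View pics/s2.png

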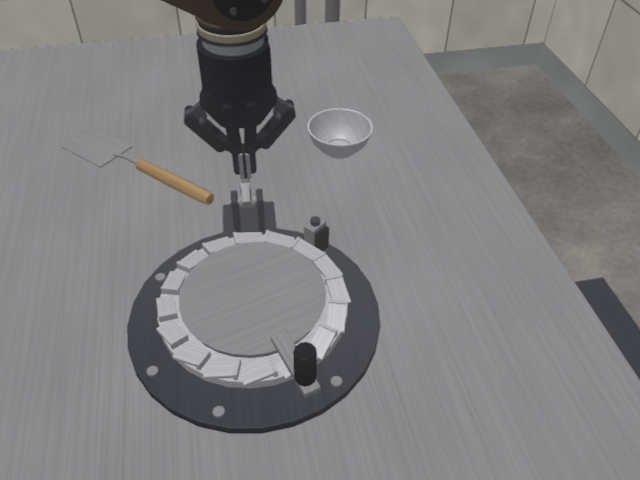

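Request:
{"method": "step_arm", "body": {
  "targets": [
    [[0,-0.5,0,-0.5,0],[0,-0.7,0,-0.6,0],[0,-0.9,0,0,0],[0.5,-1,0,0,0],[0.6,-1,0,0,0],[0.6,-1,0,0,0],[0.6,-1,0,0,0],[0.6,-0.3,0,0,-1],[0.6,0,0,0,-1],[0.6,0,0,0,-1]]
  ]
}}

```text
time: 5.85
eef_pos: [0.5433, -0.054, 0.1462]
tcp_rot: [0.639, 0.769, -0.0, 0.0]
contact_force: [-0.3, 0.2, -0.1]
opening: 0.601
```

Request:
{"method": "step_arm", "body": {
  "targets": [
    [[0.6,0,0,0,-1],[0.6,0,0,0,-0.2],[0.6,0,0,0,0]]
  ]
}}

```text
time: 6.1
eef_pos: [0.5434, -0.0524, 0.1461]
tcp_rot: [0.599, 0.801, -0.0, -0.0]
contact_force: [-0.6, -0.6, 0.1]
opening: 0.601
```

Run:
```python
from h import *
d,y,s=rel([.588,-.061,.076]); print(d,y,s["eef_pos"],s["contact_force"],s["opening"])
c=cam("side"); cv2.imwrite("pics/s3.png",c["pixels"][:,:,::-1])
c=cam("top"); cv2.imwrite("pics/t3.png",c["pixels"][:,:,::-1])
W=cloud(c); k=(W[...,2]>.085)&(W[...,2]<.13)&(np.hypot(W[...,0]-.565,W[...,1]-.23)<.035); q=W[k]; print("ball",len(q),q.mean(0),q.max(0))
```

```text
[-0.52279077  1.00812459  1.75367983] 106.46804725522976 [ 0.54340316 -0.05237574  0.14614822] [-0.56153689 -0.63531408  0.06340755] 0.6010299098869886
ball 472 [0.56599033 0.23231229 0.11373852] [0.5782579  0.24822547 0.12478757]
```

View pics/s3.png

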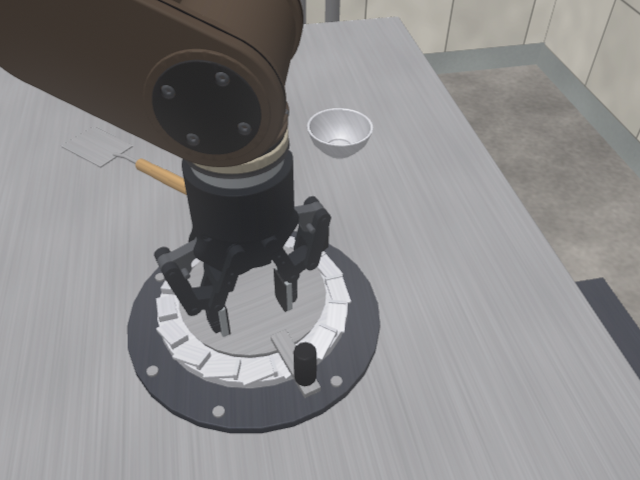

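View pics/t3.png

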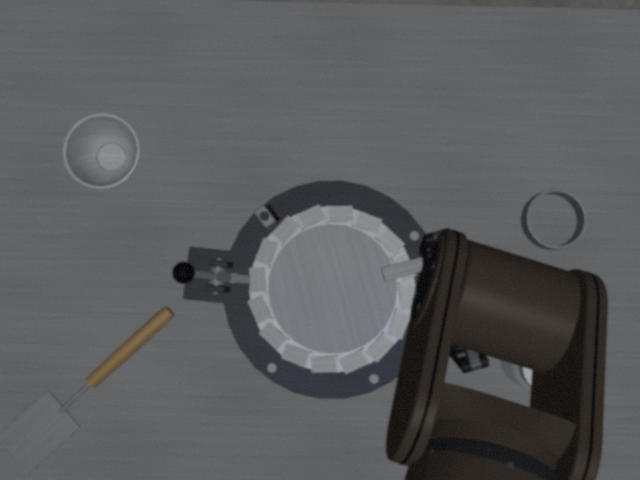

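Request:
{"method": "step_arm", "body": {
  "targets": [
    [[0.6,-0.27,0.5,0,0],[0.6,-0.26,0.5,0,0],[0.6,0,0,0,0],[0.6,0,0,0.6,0],[0.6,0,0,0.6,0],[0.6,0,0,0.58,0],[0.45,0,0,0,0],[0.4,0,0,0,0],[0.4,0,0,0,0]]
  ]
}}

```text
time: 6.95
eef_pos: [0.5885, -0.0611, 0.0762]
tcp_rot: [0.598, 0.802, 0.0, 0.001]
contact_force: [0.1, -0.4, 0.1]
opening: 0.401
```

Run:
```python
from h import *
d,y,s=rel([.588,-.061,.076]); print(d,y,s["eef_pos"],s["contact_force"],s["opening"],s["qpos"])
c=cam("side"); cv2.imwrite("pics/s4.png",c["pixels"][:,:,::-1])
```

```text
[ 0.00688534 -0.01080014  0.00458143] 106.5499218287149 [ 0.5884923  -0.06114087  0.07618402] [ 0.0567313 -0.4045997  0.1267563] 0.4010548671866914 [-2.74895177e-01  2.79120576e-01  1.89256910e+00 -6.54571720e-06
  9.68406519e-01 -5.63742607e-01]
```

View pics/s4.png

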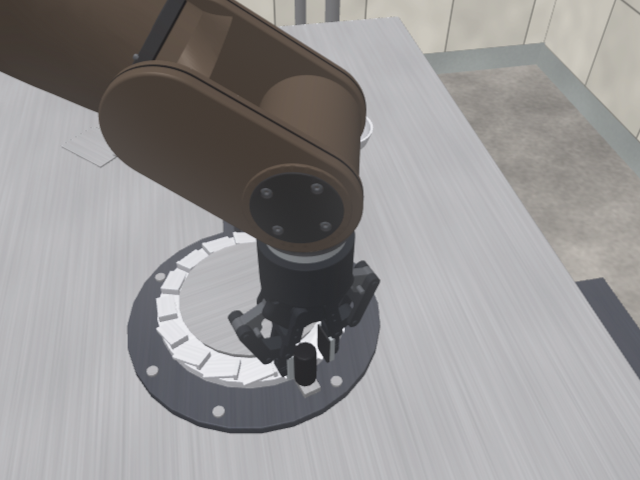

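Request:
{"method": "step_arm", "body": {
  "targets": [
    [[0.4,-0.04,0,0,-0.5],[0.4,0,0.1,0,0],[0.4,0,0.1,0,-0.7],[0.4,0,0.22,0,-0.8],[0.4,0,0.22,0,-0.8],[0.4,0,0.22,0,-0.8],[0.4,0,0,0,0]]
  ]
}}

```text
time: 7.58
eef_pos: [0.6209, -0.0479, 0.0765]
tcp_rot: [0.465, 0.885, 0.0, 0.001]
contact_force: [-0.5, -0.7, 0.4]
opening: 0.401
```

```bash
cat > arc.py <<'E'
from h import *
d,y,s=rel([0,0,0]); p=s["eef_pos"][:2]-[.552,.060]; a=np.degrees(np.arctan2(p[1],p[0])); f=s["contact_force"]
yr=np.radians(y)
print("TCP r %.4f ang %.1f z %.4f; tool-x yaw %.1f (want ang+180=%.1f)  F along tool y %.1f, x %.1f, z %.1f, t %.2f"%(np.hypot(*p),a,s["eef_pos"][2],y%360,a+180,f[0]*np.sin(yr)-f[1]*np.cos(yr),f[0]*np.cos(yr)+f[1]*np.sin(yr),f[2],s["time"]))
E
python3 arc.py
python3 - <<'E'
from h import *
c=cam("side"); cv2.imwrite("pics/s5.png",c["pixels"][:,:,::-1])
E
```

```text
TCP r 0.1280 ang -57.4 z 0.0765; tool-x yaw 124.6 (want ang+180=122.6)  F along tool y -0.8, x -0.3, z 0.4, t 7.58
```

View pics/s5.png

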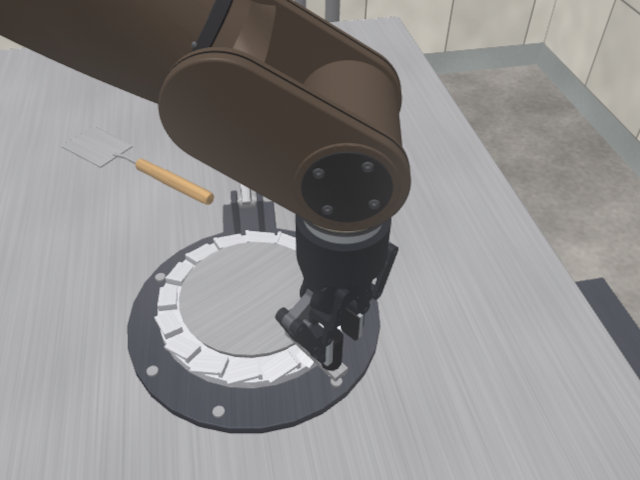

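Request:
{"method": "step_arm", "body": {
  "targets": [
    [[0.4,0,0.22,0,-0.8],[0.4,0,0.22,0,-0.8],[0.4,0,0.22,0,-0.8],[0.4,0,0.22,0,-0.8],[0.4,0,0.22,0,-0.8],[0.4,0,0.22,0,-0.8],[0.4,0,0.22,0,-0.8],[0.4,0,0,0,0]]
  ]
}}

```text
time: 8.3
eef_pos: [0.6622, -0.0037, 0.0758]
tcp_rot: [0.237, 0.971, -0.0, 0.001]
contact_force: [0.5, -0.1, 0.4]
opening: 0.397
```

```bash
python3 arc.py
```

```text
TCP r 0.1273 ang -30.0 z 0.0758; tool-x yaw 152.6 (want ang+180=150.0)  F along tool y 0.2, x -0.5, z 0.4, t 8.30
```

Request:
{"method": "step_arm", "body": {
  "targets": [
    [[0.4,0,0.22,0,-0.8],[0.4,0,0.22,0,-0.8],[0.4,0,0.22,0,-0.8],[0.4,0,0.22,0,-0.8],[0.4,0,0.22,0,-0.8],[0.4,0,0.22,0,-0.8],[0.4,0,0.22,0,-0.8],[0.4,0,0.22,0,-0.8],[0.4,0,0.22,0,-0.8],[0.4,0,0,0,0]]
  ]
}}

```text
time: 9.13
eef_pos: [0.6779, 0.0725, 0.0758]
tcp_rot: [-0.074, 0.997, -0.0, 0.002]
contact_force: [0.6, -0.2, 0.6]
opening: 0.401
```

```bash
python3 arc.py
python3 - <<'E'
from h import *
c=cam("side"); cv2.imwrite("pics/s6.png",c["pixels"][:,:,::-1])
c=cam("top"); cv2.imwrite("pics/t6.png",c["pixels"][:,:,::-1])
E
```

```text
TCP r 0.1266 ang 5.7 z 0.0758; tool-x yaw 188.5 (want ang+180=185.7)  F along tool y -0.3, x -0.6, z 0.6, t 9.13
```

View pics/s6.png

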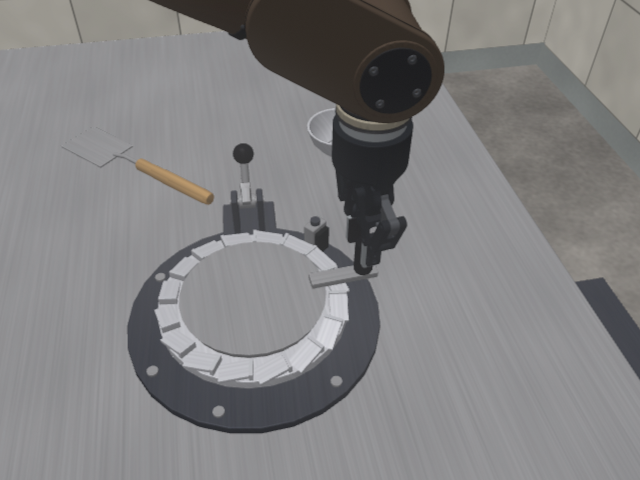

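View pics/t6.png

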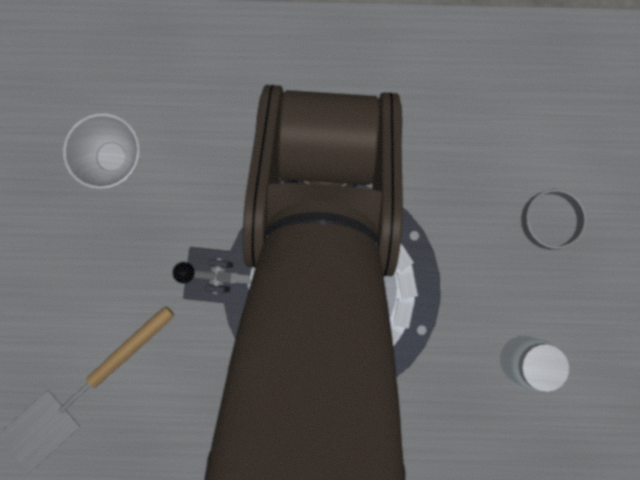

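Run:
```python
from h import *
im=cv2.imread("pics/top0.png")[195:240,240:300]; cv2.imwrite("pics/crop.png",cv2.resize(cv2.convertScaleAbs(im,alpha=2),None,fx=12,fy=12,interpolation=cv2.INTER_NEAREST))
c=cam("top")
for u,v in [(258,208),(265,205),(272,205),(275,212),(279,217),(270,224),(266,228)]:
    p=onz(c,u,v,.064)[:2]-[.552,.06]; print(u,v,np.hypot(*p),np.degrees(np.arctan2(p[1],p[0])))
```

```text
258 208 0.13653114324235113 44.450103999842966
265 205 0.13361608980493628 40.5959053504016
272 205 0.1282362969203075 37.55548129981176
275 212 0.11886915768829338 38.58978928683507
279 217 0.11079521865886889 38.485679822329125
270 224 0.11146572402509575 45.838414101045004
266 228 0.1115899872894981 49.47135599528125
```

View pics/crop.png

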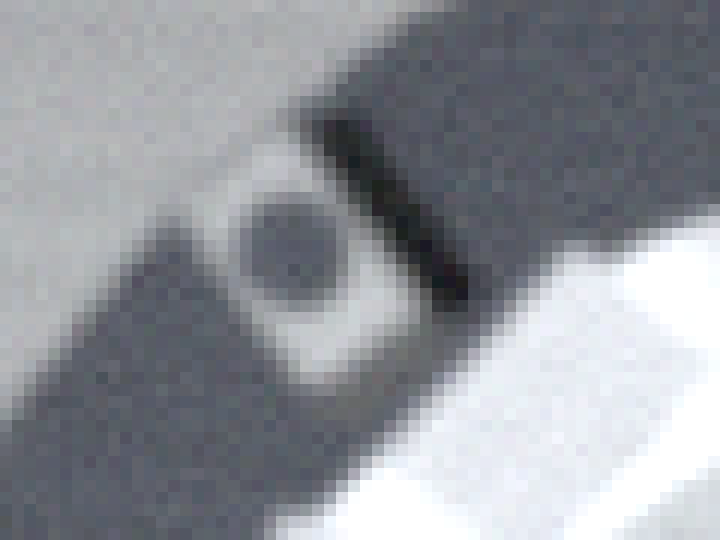

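Request:
{"method": "step_arm", "body": {
  "targets": [
    [[0.4,0,0.11,0,-0.4],[0.4,0,0.11,0,-0.4],[0.4,0,0.11,0,-0.4],[0.4,0,0.11,0,-0.4],[0.4,0,0.11,0,-0.4],[0.4,0,0.11,0,-0.4]]
  ]
}}

```text
time: 9.78
eef_pos: [0.6718, 0.0965, 0.0752]
tcp_rot: [-0.178, 0.984, -0.001, 0.001]
contact_force: [3.7, -3.9, -1.1]
opening: 0.402
```

```bash
python3 arc.py
```

```text
TCP r 0.1253 ang 17.0 z 0.0752; tool-x yaw 200.5 (want ang+180=197.0)  F along tool y -4.9, x -2.1, z -1.1, t 9.78
```

Request:
{"method": "step_arm", "body": {
  "targets": [
    [[0.4,-0.02,0.11,0,-0.3],[0.4,-0.02,0.11,0,-0.3],[0.4,-0.02,0.11,0,-0.3],[0.4,-0.02,0.11,0,-0.4],[0.4,0,0.11,0,-0.4]]
  ]
}}

```text
time: 10.2
eef_pos: [0.6643, 0.1192, 0.075]
tcp_rot: [-0.252, 0.968, -0.0, -0.001]
contact_force: [0.1, -4.5, 0.4]
opening: 0.4
```

```bash
python3 arc.py
```

```text
TCP r 0.1270 ang 27.8 z 0.0750; tool-x yaw 209.2 (want ang+180=207.8)  F along tool y -4.0, x 2.1, z 0.4, t 10.20
```

Now slower: 1 mm rows.

Request:
{"method": "step_arm", "body": {
  "targets": [
    [[0.4,0,0.04,0,-0.1],[0.4,0,0.04,0,-0.1],[0.4,0,0.04,0,-0.1],[0.4,0,0.04,0,-0.1],[0.4,0,0.03,0,-0.1]]
  ]
}}

```text
time: 10.62
eef_pos: [0.6609, 0.126, 0.075]
tcp_rot: [-0.272, 0.962, -0.0, -0.0]
contact_force: [-0.7, -4.8, 1.1]
opening: 0.404
```

```bash
python3 arc.py
```

```text
TCP r 0.1274 ang 31.2 z 0.0750; tool-x yaw 211.6 (want ang+180=211.2)  F along tool y -3.7, x 3.1, z 1.1, t 10.62
```

Request:
{"method": "step_arm", "body": {
  "targets": [
    [[0.4,0,0.03,0,-0.1],[0.4,0,0.03,0,-0.1],[0.4,0,0.03,0,-0.1]]
  ]
}}

```text
time: 10.87
eef_pos: [0.6591, 0.1291, 0.075]
tcp_rot: [-0.285, 0.959, -0.0, -0.0]
contact_force: [0.8, -5.1, 1.2]
opening: 0.398
```

```bash
python3 arc.py
```

```text
TCP r 0.1274 ang 32.8 z 0.0750; tool-x yaw 213.1 (want ang+180=212.8)  F along tool y -4.8, x 2.1, z 1.2, t 10.87
```

Request:
{"method": "step_arm", "body": {
  "targets": [
    [[0.4,0,0.03,0,-0.1],[0.4,0,0.03,0,-0.1],[0.4,0,0.02,0,-0.1]]
  ]
}}

```text
time: 11.12
eef_pos: [0.6573, 0.1319, 0.0749]
tcp_rot: [-0.297, 0.955, 0.0, -0.0]
contact_force: [0.4, -5.1, 1.3]
opening: 0.403
```

```bash
python3 arc.py
```

```text
TCP r 0.1275 ang 34.3 z 0.0749; tool-x yaw 214.6 (want ang+180=214.3)  F along tool y -4.5, x 2.6, z 1.3, t 11.12
```

Request:
{"method": "step_arm", "body": {
  "targets": [
    [[0.4,0,0.02,0,-0.1],[0.4,0,0.02,0,0]]
  ]
}}

```text
time: 11.28
eef_pos: [0.6565, 0.1331, 0.0749]
tcp_rot: [-0.301, 0.953, -0.0, 0.0]
contact_force: [0.7, -5.3, 1.0]
opening: 0.401
```

```bash
python3 arc.py
```

```text
TCP r 0.1275 ang 35.0 z 0.0749; tool-x yaw 215.1 (want ang+180=215.0)  F along tool y -4.8, x 2.5, z 1.0, t 11.28
```

Request:
{"method": "step_arm", "body": {
  "targets": [
    [[0.4,0,0.02,0,-0.1],[0.4,0,0.02,0,0]]
  ]
}}

```text
time: 11.45
eef_pos: [0.6556, 0.1345, 0.075]
tcp_rot: [-0.306, 0.952, -0.0, 0.0]
contact_force: [0.6, -3.6, 0.3]
opening: 0.401
```

```bash
python3 arc.py
```

```text
TCP r 0.1276 ang 35.7 z 0.0750; tool-x yaw 215.6 (want ang+180=215.7)  F along tool y -3.2, x 1.6, z 0.3, t 11.45
```

Request:
{"method": "step_arm", "body": {
  "targets": [
    [[0.4,0,0.02,0,-0.1],[0.4,0,0.02,0,0],[0.4,0,0.02,0,0]]
  ]
}}

```text
time: 11.7
eef_pos: [0.6544, 0.1365, 0.075]
tcp_rot: [-0.31, 0.951, 0.0, 0.0]
contact_force: [2.0, -3.3, -0.7]
opening: 0.4
```

```bash
python3 arc.py
```

```text
TCP r 0.1278 ang 36.8 z 0.0750; tool-x yaw 216.1 (want ang+180=216.8)  F along tool y -3.9, x 0.4, z -0.7, t 11.70
```

Request:
{"method": "step_arm", "body": {
  "targets": [
    [[0.4,0,0.02,0,-0.1],[0.4,0,0.02,0,0]]
  ]
}}

```text
time: 11.87
eef_pos: [0.6537, 0.1374, 0.075]
tcp_rot: [-0.314, 0.949, -0.001, 0.001]
contact_force: [4.0, -6.7, -1.6]
opening: 0.398
```

```bash
python3 arc.py;  python3 - <<'E'
from h import *
c=cam("side"); cv2.imwrite("pics/s7.png",cv2.resize(c["pixels"][180:320,240:440,::-1],None,fx=4,fy=4))
E
```

```text
TCP r 0.1278 ang 37.3 z 0.0750; tool-x yaw 216.6 (want ang+180=217.3)  F along tool y -7.8, x 0.8, z -1.6, t 11.87
```

View pics/s7.png

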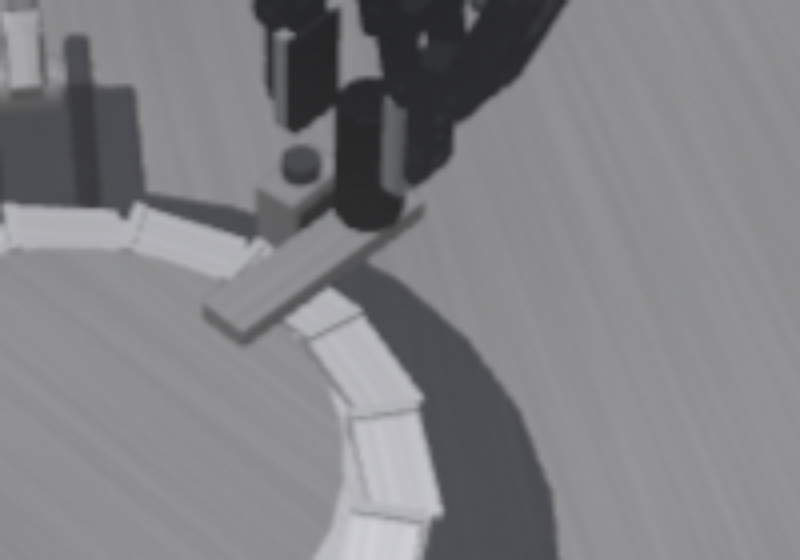

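Request:
{"method": "step_arm", "body": {
  "targets": [
    [[0.4,0,0.01,0,0]]
  ]
}}

```text
time: 12.0
eef_pos: [0.6537, 0.1374, 0.075]
tcp_rot: [-0.314, 0.949, -0.001, 0.001]
contact_force: [3.3, -5.2, -1.4]
opening: 0.398
```

```bash
python3 arc.py
```

```text
TCP r 0.1278 ang 37.3 z 0.0750; tool-x yaw 216.6 (want ang+180=217.3)  F along tool y -6.2, x 0.4, z -1.4, t 12.00
```

Request:
{"method": "step_arm", "body": {
  "targets": [
    [[0.4,0,0.01,0,0]]
  ]
}}

```text
time: 12.08
eef_pos: [0.6537, 0.1375, 0.075]
tcp_rot: [-0.314, 0.949, -0.001, 0.001]
contact_force: [4.6, -6.3, -1.4]
opening: 0.4
```

```bash
python3 arc.py
```

```text
TCP r 0.1278 ang 37.3 z 0.0750; tool-x yaw 216.6 (want ang+180=217.3)  F along tool y -7.9, x 0.1, z -1.4, t 12.08
```

Request:
{"method": "step_arm", "body": {
  "targets": [
    [[0.4,0,0.01,0,0],[0.4,0,0.01,0,0]]
  ]
}}

```text
time: 12.25
eef_pos: [0.6536, 0.1376, 0.075]
tcp_rot: [-0.314, 0.949, -0.002, 0.001]
contact_force: [5.8, -7.2, -2.2]
opening: 0.407
```

```bash
python3 arc.py
```

```text
TCP r 0.1278 ang 37.4 z 0.0750; tool-x yaw 216.6 (want ang+180=217.4)  F along tool y -9.2, x -0.4, z -2.2, t 12.25
```

Request:
{"method": "step_arm", "body": {
  "targets": [
    [[0.4,0,0.01,0,0],[0.4,0,0,0,0]]
  ]
}}

```text
time: 12.42
eef_pos: [0.6536, 0.1376, 0.075]
tcp_rot: [-0.314, 0.949, -0.002, 0.002]
contact_force: [5.6, -6.2, -2.3]
opening: 0.4
```

```bash
python3 arc.py
```

```text
TCP r 0.1278 ang 37.4 z 0.0750; tool-x yaw 216.6 (want ang+180=217.4)  F along tool y -8.3, x -0.8, z -2.3, t 12.42
```

Request:
{"method": "step_arm", "body": {
  "targets": [
    [[0.4,0,0.02,0,0],[0.4,0,0.01,0,0]]
  ]
}}

```text
time: 12.58
eef_pos: [0.6535, 0.1378, 0.075]
tcp_rot: [-0.314, 0.949, -0.003, 0.002]
contact_force: [7.9, -10.7, -2.5]
opening: 0.401
```

```bash
python3 arc.py
```

```text
TCP r 0.1279 ang 37.4 z 0.0750; tool-x yaw 216.6 (want ang+180=217.4)  F along tool y -13.3, x 0.1, z -2.5, t 12.58
```

Request:
{"method": "step_arm", "body": {
  "targets": [
    [[0.4,0,0.02,0,0],[0.4,0,0.01,0,0]]
  ]
}}

```text
time: 12.75
eef_pos: [0.6534, 0.1379, 0.0749]
tcp_rot: [-0.314, 0.949, -0.004, 0.003]
contact_force: [8.9, -12.6, -5.2]
opening: 0.4
```

```bash
python3 arc.py
```

```text
TCP r 0.1279 ang 37.5 z 0.0749; tool-x yaw 216.6 (want ang+180=217.5)  F along tool y -15.5, x 0.4, z -5.2, t 12.75
```

Request:
{"method": "step_arm", "body": {
  "targets": [
    [[0.4,0,0,0,0],[0.4,0,0,0,0],[0.4,0,0,0,0],[0.4,0,0,0,0],[0.4,0,0,0,0],[0.4,0,0,0,0],[0.4,0,0,0,0]]
  ]
}}

```text
time: 13.33
eef_pos: [0.6535, 0.1378, 0.075]
tcp_rot: [-0.314, 0.949, -0.004, 0.003]
contact_force: [8.5, -12.8, -4.4]
opening: 0.397
```

Request:
{"method": "step_arm", "body": {
  "targets": [
    [[0.4,0,0,0,0],[0.4,0,0,0,0],[0.4,0,0,0,0],[0.4,0,0,0,0],[0.4,0,0,0,0],[0.4,0,0,0,0],[0.4,0,0,0,0]]
  ]
}}

```text
time: 13.92
eef_pos: [0.6534, 0.1378, 0.075]
tcp_rot: [-0.314, 0.949, -0.004, 0.003]
contact_force: [9.0, -12.3, -5.3]
opening: 0.398
```

```bash
python3 arc.py
```

```text
TCP r 0.1279 ang 37.5 z 0.0750; tool-x yaw 216.6 (want ang+180=217.5)  F along tool y -15.2, x 0.1, z -5.3, t 13.92
```

Request:
{"method": "step_arm", "body": {
  "targets": [
    [[0.4,0,-0.03,0,0],[0.4,0,-0.04,0,0],[0.4,0,-0.05,0,0],[0.4,0,-0.06,0,0],[0.4,0,-0.04,0,0],[0.4,0,0,0,0]]
  ]
}}

```text
time: 14.42
eef_pos: [0.6553, 0.1347, 0.0746]
tcp_rot: [-0.314, 0.95, 0.001, -0.0]
contact_force: [0.7, -0.1, 0.9]
opening: 0.399
```

```bash
python3 arc.py
```

```text
TCP r 0.1275 ang 35.9 z 0.0746; tool-x yaw 216.6 (want ang+180=215.9)  F along tool y -0.5, x -0.5, z 0.9, t 14.42
```

Request:
{"method": "step_arm", "body": {
  "targets": [
    [[0.4,0,-0.06,0,0],[0.4,0,0,0,0],[0.4,0,0,-0.3,0],[0.4,0,0,-0.6,0],[0.4,0,0,-0.7,0],[0.4,0,0,-0.6,0],[0.4,0,0,0,0]]
  ]
}}

```text
time: 15.0
eef_pos: [0.6609, 0.1327, 0.1713]
tcp_rot: [-0.314, 0.949, -0.002, 0.006]
contact_force: [0.9, 0.7, 1.9]
opening: 0.404
```

```bash
python3 arc.py;python3 - <<'E'
from h import *
c=cam("side"); cv2.imwrite("pics/s8.png",cv2.resize(c["pixels"][120:320,190:440,::-1],None,fx=3,fy=3))
u=np.array([np.cos(np.radians(85.4)),np.sin(np.radians(85.4))])
p=np.array([.552,.060])+.225*u
d,y,s=rel([*p,.16]); print(d,y,s["eef_pos"],p,s["qpos"])
E
```

```text
TCP r 0.1309 ang 33.7 z 0.1713; tool-x yaw 216.6 (want ang+180=213.7)  F along tool y 0.0, x -1.1, z 1.9, t 15.00
[-0.4581567   4.38372832  0.19395736] -143.424528198096 [0.65973947 0.13252996 0.16846107] [0.57004476 0.28427525] [ 4.76479582e-02  3.30223080e-01  1.63999137e+00  2.45646321e-04
  1.16242319e+00 -2.16158917e+00]
```

View pics/s8.png

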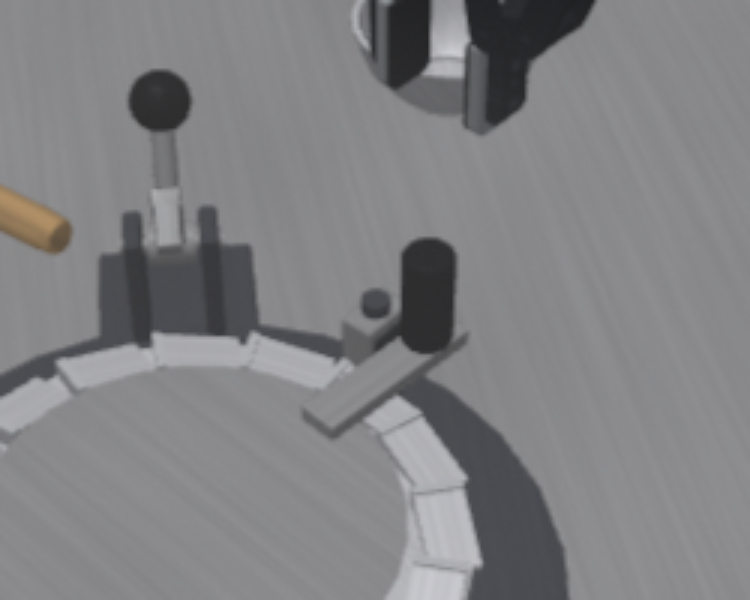

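Request:
{"method": "step_arm", "body": {
  "targets": [
    [[0.1,-0.09,0.7,0,0],[0,-0.09,0.9,0,0],[0,-0.09,0.9,0,0],[0,-0.09,0.9,0,0],[0,-0.09,0.9,0,0],[0,0,0.08,0,1],[0,0,0,0,1],[0,0,0,0,1],[0,0,0,0,1],[0,0,0,0,1]]
  ]
}}

```text
time: 15.88
eef_pos: [0.5663, 0.2837, 0.1618]
tcp_rot: [-0.099, 0.995, -0.0, -0.001]
contact_force: [-0.4, 0.8, -0.2]
opening: -0.0
```

Request:
{"method": "step_arm", "body": {
  "targets": [
    [[0,0,0,0,1],[0,0,0,0,1],[0,0,0,0,1],[0,0,0,0,1],[0,0,0,0,1],[0,0,0,0,1],[0,0,0,0,1],[0,0,0,0,1],[0,0,0,0,1],[0,0,0,0,1]]
  ]
}}

```text
time: 16.72
eef_pos: [0.5664, 0.2835, 0.1617]
tcp_rot: [0.331, 0.944, -0.001, -0.001]
contact_force: [-0.5, 1.2, 0.1]
opening: 0.003
```

Request:
{"method": "step_arm", "body": {
  "targets": [
    [[0,0,0,0,1],[0,0,0,0,1],[0,0,0,0,1],[0,0,0,0,1],[0,0,0,0,1],[0,0,0,0,1],[0,0,0,0,1],[0,0,0,0,1],[0,0,0,0,1],[0,0,0,0,1]]
  ]
}}

```text
time: 17.55
eef_pos: [0.5664, 0.2834, 0.1617]
tcp_rot: [0.699, 0.715, -0.001, -0.001]
contact_force: [-0.2, 0.2, -0.5]
opening: 0.004
```

Run:
```python
from h import *
u=np.array([np.cos(np.radians(85.4)),np.sin(np.radians(85.4))])
p=np.array([.552,.060])+.225*u
d,y,s=rel([*p,.1]); print(d,y,s["eef_pos"],p,s["time"])
c=cam("top"); cv2.imwrite("pics/t9.png",c["pixels"][:,:,::-1])
```

```text
[0.01975603 0.09441287 1.54235593] 91.32136633558311 [0.56642949 0.28343336 0.16170321] [0.57004476 0.28427525] 17.55
```

View pics/t9.png

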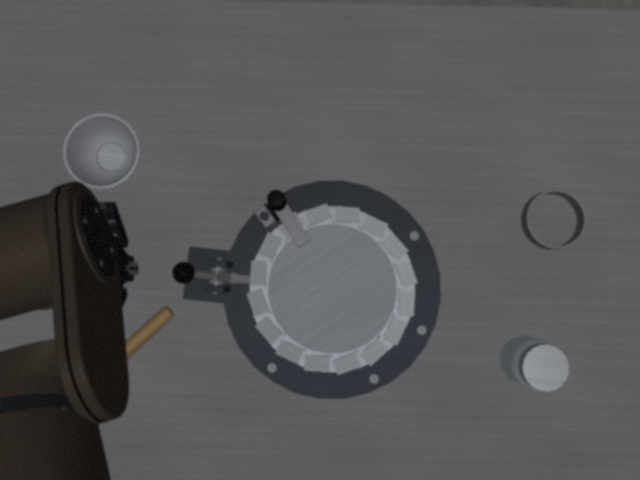

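Request:
{"method": "step_arm", "body": {
  "targets": [
    [[0,0,0.09,0.4,1],[0,0,0,0.6,0.2],[0,0,0,0.5,0],[0,-0.15,0,0,0],[0,-0.15,0,0,0],[0,-0.1,0,0,0],[0,-0.1,0,0,0],[0,-0.12,0,0,0],[0,-0.12,0,0,0],[0,-0.12,0,0,0]]
  ]
}}

```text
time: 18.43
eef_pos: [0.5689, 0.2492, 0.1043]
tcp_rot: [0.734, 0.679, 0.001, 0.0]
contact_force: [-0.6, 1.3, 0.5]
opening: -0.001
```

Request:
{"method": "step_arm", "body": {
  "targets": [
    [[0,-0.12,0,0,0],[0,-0.12,0,0,0],[0,-0.12,0,0,0],[0,-0.12,0,0,0],[0,0,0,0,0]]
  ]
}}

```text
time: 18.85
eef_pos: [0.5665, 0.2292, 0.1026]
tcp_rot: [0.734, 0.679, -0.0, -0.0]
contact_force: [0.7, 0.6, -0.6]
opening: 0.001
```

```bash
python3 arc.py
python3 - <<'E'
from h import *
c=cam("side"); cv2.imwrite("pics/s10.png",c["pixels"][:,:,::-1])
E
```

```text
TCP r 0.1698 ang 85.1 z 0.1026; tool-x yaw 85.5 (want ang+180=265.1)  F along tool y 0.7, x 0.7, z -0.6, t 18.85
```

View pics/s10.png

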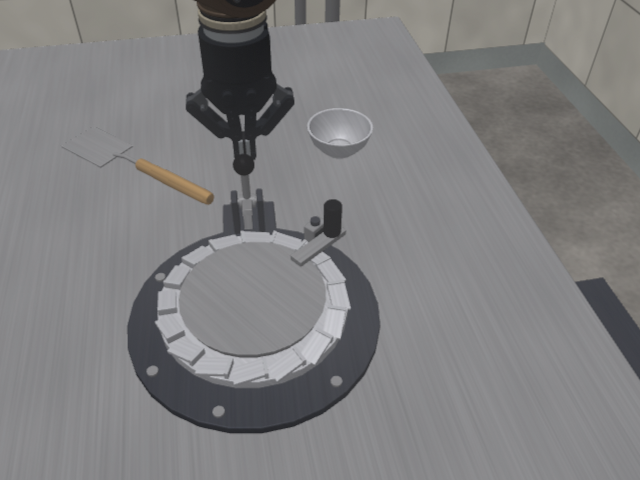

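Request:
{"method": "step_arm", "body": {
  "targets": [
    [[0,-0.07,0,0,0],[0,-0.07,0,0,0],[0,-0.07,0,0,0],[0,-0.07,0,0,0],[0,-0.07,0,0,0],[0,-0.06,0,0,0],[0,0,0,0,0],[0,0,0,0,0]]
  ]
}}

```text
time: 19.57
eef_pos: [0.5655, 0.2138, 0.103]
tcp_rot: [0.734, 0.679, 0.0, -0.0]
contact_force: [-0.3, 0.5, 0.6]
opening: -0.004
```

```bash
python3 arc.py
python3 - <<'E'
from h import *
c=cam("side"); cv2.imwrite("pics/s11.png",cv2.resize(c["pixels"][120:320,190:440,::-1],None,fx=3,fy=3))
E
```

```text
TCP r 0.1544 ang 85.0 z 0.1030; tool-x yaw 85.5 (want ang+180=265.0)  F along tool y -0.3, x 0.5, z 0.6, t 19.57
```

View pics/s11.png

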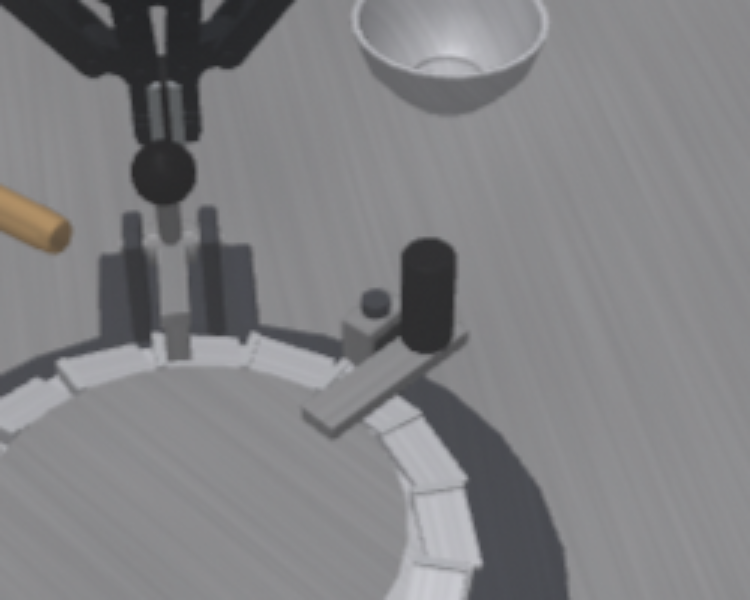

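Pawl foot is on the teeth; the ball is at about (163,172) in the crop. I back off outward and up, then measure.

Request:
{"method": "step_arm", "body": {
  "targets": [
    [[0,0.3,0,0,0],[0,0.6,0,-0.2,0],[0,0.6,0,-0.6,0],[0,0.5,0,-0.8,0],[0,0,0,-0.8,0],[0,0,0,0,0],[0,0,0,0,0],[0,0,0,0,0]]
  ]
}}

```text
time: 20.28
eef_pos: [0.5712, 0.2942, 0.1985]
tcp_rot: [0.734, 0.679, -0.0, -0.0]
contact_force: [-1.3, -0.1, -0.5]
opening: -0.0
```

```bash
python3 arc.py
python3 - <<'E'
from h import *
c=cam("side"); cv2.imwrite("pics/s12.png",cv2.resize(c["pixels"][120:320,190:440,::-1],None,fx=3,fy=3))
t=cam("top"); cv2.imwrite("pics/t12.png",t["pixels"][:,:,::-1])
W=cloud(t); o=np.array([.552,.060])
def ctr(x,y,lo,hi,R):
    k=(W[...,2]>lo)&(W[...,2]<hi)&(np.hypot(W[...,0]-x,W[...,1]-y)<R); q=W[k]; m=q.mean(0); d=m[:2]-o
    return len(q),m,np.hypot(*d),np.degrees(np.arctan2(d[1],d[0]))
print("ball",ctr(.561,.18,.1,.14,.03))
print("knob",ctr(.657,.132,.092,.106,.03))
E
```

```text
TCP r 0.2350 ang 85.3 z 0.1985; tool-x yaw 85.6 (want ang+180=265.3)  F along tool y -1.3, x -0.2, z -0.5, t 20.28
ball (392, array([0.56190511, 0.18226655, 0.12303384]), np.float64(0.1226671172398309), np.float64(85.36844275636992))
knob (260, array([0.65739276, 0.13162012, 0.09993147]), np.float64(0.12742478329814144), np.float64(34.19824405996887))
```

View pics/s12.png

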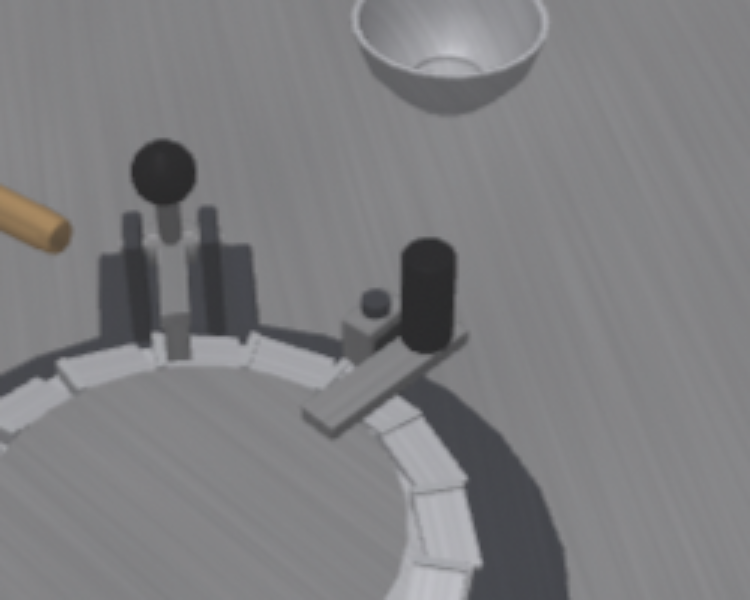

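View pics/t12.png

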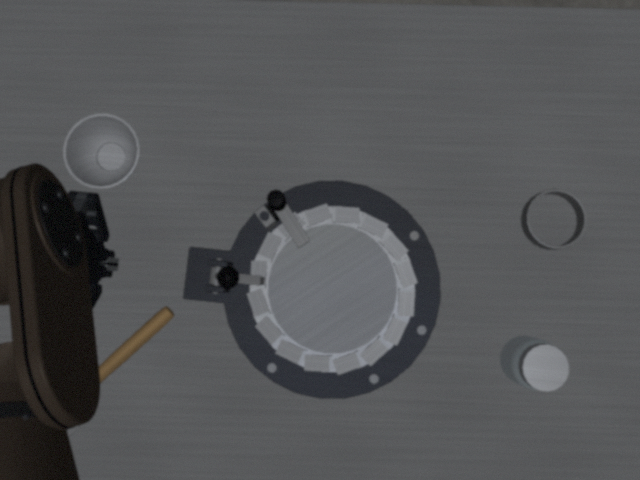

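```bash
python3 -c "
from plant import sign_off,get_state
s=get_state();print(s['time'],s['contact_force']);print(sign_off())"
```

```text
20.3833 [ 0.26844342 -0.53271498 -0.18877089]
the job is handed in; nothing more can be done
None
```

The stand is zeroed and the job is handed in at 20.4 s. The pawl is down on the teeth, the handle arm is against the stop, and the robot is clear of everything.

- **Pawl out:** I pushed the ball outward with closed fingers until it fell fully back. The camera showed the ball lying back about 0.17–0.18 m from the axis.
- **Plate to the stop:** I turned the plate counterclockwise with the fingers loosely either side of the knob. The force was about 4–5 N while turning and rose at the stop. I held about 15 N on the knob for 1.2 s, the highest I read and below the 25 N limit, then backed off.
- **Pawl down:** I tipped the pawl in from outside, and it came down onto the teeth.

**Last checks:**
- **Knob:** it sits at about 39° on the stand, within the expected 24–54°. It is in the same place in the side pictures before and after the pawl came down.
- **Ball:** it is about 123 mm from the axis, roughly 7 mm farther out than with the foot at the bottom between teeth. The pawl is therefore resting partway up a tooth, which the notes allow (up to 10 mm).
- **Not checked:** I judged that the arm is still snug from the force I held and the pictures. I did not feel for it again after letting go.
- **Other things on the bench:** the bowl, ring and white cylinder look unmoved in the last top picture. The arm hid part of the spatula, but its visible handle end had not moved.

No check failed or disagreed.

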